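# Shut a row of flip-top tubes with a pass of the fingertips

## Robot

A 6-joint arm with a two-finger parallel gripper is mounted at the origin on a cart in front of the work surface, level with it; the furniture and walls round the work are solid. World frame = base frame: x ahead of the robot, y to its left, z up, the work surface at z = 0. Lengths are in mm, angles in degrees, forces in N, time in s.
With the tool pointing down it reaches from about 300 to 850 mm from the base axis. Payload 4.2 kg.
Tool frame: the origin (TCP) lies on the centre line of the jaws, within the pads' length; the fingertips stand env.nose_length ahead of it and the grasp point (between the pads) lies 2 mm behind it (env.nose_length is the distance from the TCP to the fingertips, in mm); z points along the fingers, y is the direction in which the jaws open and shut (so a half turn about z gives the same grasp; the last joint's range is limited). The gripper opens to 91 mm and grips with 3 to 60 N. Pads are 32 mm wide; open, the fingers measure 118 mm over their backs; the gripper's body (76 mm by 178 mm) begins 60 mm behind the grasp point.
Start: joints at [-69.557, 18.312, 89.639, -0, 72.044, -1.146], TCP at [211.573, -534.676, 230.976] pointing down, gripper open.
Joint ranges: [-177.97, 177.97], [-48.28, 115.42], [12.27, 149.76], [-77.06, 257.06], [2.81, 150.46], [-146.56, 146.56]. Speed limits (degrees/s): [147.25, 147.25, 180, 180, 180, 180].

## Interface

Orientations are given as [roll, pitch, yaw] about the fixed x, y, z axes, in that order (R = Rz(yaw) Ry(pitch) Rx(roll)).
In Python, from workcell import env gives the robot as it stands. The module is installed in compiled form; this text tells all that it offers.
- The arm moves only by the tool jog_arm, never from a script. Its argument "deltas" is a list that holds one entry, the list of rows, each a list of 5 numbers: the shift along the tool's x, y, z in m, then the turn about the tool's z in degrees, then the finger opening in m, from 0 to 0.0912. A call has 1 to 20 rows; each row is the pose to reach, as a shift and turn from the pose commanded when the call began, along the tool's axes at that moment; what a row does not reach only later rows make up. A row lasts 1/12 s, in which the tool goes at most 41.7 mm and 7.16 degrees, less where a joint would pass 70% of its speed; a pose out of reach is approached as far as the arm can. A call with a gripper value outside its range is refused whole. The fingers move at their own pace and stop on an object; "grip_force" is the grip in N (left out, the last holds). Time passes only in rows, so rows that repeat a pose let the fingers close. It gives the time, the measured TCP pose, the force and the opening at its end, in the units of the state.
- env.state(): the state, without advancing time (a new reading comes with each control period).
- env.grab_frame(name): name is "side" or "top"; returns the picture (420x560x3 uint8, red, green, blue); there is no depth.
- env.camera_params(name): a dict with "fx", "fy", "cx", "cy" (pixels), "xyz" and "orientation" of the camera in the world. Camera axes: x right, y down, z forward; pixel columns grow to the right and rows downward; lengths in mm; the calibration is good to about 2 mm. A picture is of the moment at which its call begins. camera_params takes no time and is no camera call.
- env.job_done(): hands the job in, once; it reports no verdict.
Trained networks look in the newest picture that a camera, given by its name, has taken for a name from the list of things; names that differ only in an ending like _2 or _b are one class to them, and where a whole thing is asked for, a point or a joint stands for the part that bears it (a point fixed in the world has none). Each returns a list of dicts, best first, with "conf" (0 to 1); they miss things now and then, are a little off and sometimes report something else, mostly with a low value. They report only what shows in the picture. A call takes as long as a camera call.
- env.look_for(camera, label): "xyz" ([x, y, z] in mm, in world coordinates, good to about 4 mm: the middle of the surface that is visible of it).
The state is a dict: "time_s": time; "qpos": joint angles; "qvel": joint speeds; "effort": joint torques, N m; "ee_pos": TCP position; "ee_rot": TCP orientation; "force": force on the tool from outside, world axes, zero at the start; "torque": the same for the moment, N m; "gripper_width": finger opening in mm.
Only numpy, scipy, OpenCV 4.12 (cv2) and the standard library are available. Lean on these libraries where they do the work, as an engineer would, in place of code of your own. Each camera call takes 0.05 s, during which the arm holds its last target.

## Task

Run the fingertips lightly along the row of tubes in the five-tube rack, just above their mouths, so that each open flip lid is folded over and pressed shut, one after another from the end of the row nearest the robot to the far end. Do not pick up the rack or push it about, and do not press hard. Leave the three-tube rack with its lids open, and everything else, where it is.

Things in the scene. Friction and masses are not known exactly. Their poses are not given: they have to be found in the camera images.
- long_rack: Loose grey rack, 174 x 40 mm, 46 mm high, 0.9 kg, FIVE white flip-top tubes in a row along its x, 32 mm apart, mouths 58 mm up. Origin: centre of its underside; z up, +x away from the robot within 0.6 rad. Tube 1 (x = -64 mm) is nearest the robot. Fingertips moving towards +x, 0 to 3 mm above the shut lids' tops, fold each lid down as they pass; the other way jams the lids on their stops.
- short_rack: Loose grey rack of the same make, 110 x 40 mm, 0.6 kg, with THREE such tubes at x = -32, 0, +32 mm; to be left alone with its lids open. Origin: centre of its underside; axes as for the long rack. It stands to the left or the right of the long rack.
- lid_1 (a joint): Lid of tube 1 of the five-tube rack (x = -64 mm). Hinge axis along the rack's y, 11 mm to the -x side of the tube, 59 mm up; the lid reaches 24 mm from it, 20 mm wide. Value (rad): 0 = fully home, level, its top 60.5 mm up; 1.57 = upright; stop at 2.0. Starts at 1.35 to 1.85; shuts by swinging over towards +x. Stays where left; needs 0.25 N at its edge, 2 N near the hinge.
- lid_2 (a joint): Lid of tube 2 of the five-tube rack (x = -32 mm). Hinge axis along the rack's y, 11 mm to the -x side of the tube, 59 mm up; the lid reaches 24 mm from it, 20 mm wide. Value (rad): 0 = fully home, level, its top 60.5 mm up; 1.57 = upright; stop at 2.0. Starts at 1.35 to 1.85; shuts by swinging over towards +x. Stays where left; needs 0.25 N at its edge, 2 N near the hinge.
- lid_3 (a joint): Lid of tube 3 of the five-tube rack (x = 0 mm). Hinge axis along the rack's y, 11 mm to the -x side of the tube, 59 mm up; the lid reaches 24 mm from it, 20 mm wide. Value (rad): 0 = fully home, level, its top 60.5 mm up; 1.57 = upright; stop at 2.0. Starts at 1.35 to 1.85; shuts by swinging over towards +x. Stays where left; needs 0.25 N at its edge, 2 N near the hinge.
- lid_4 (a joint): Lid of tube 4 of the five-tube rack (x = 32 mm). Hinge axis along the rack's y, 11 mm to the -x side of the tube, 59 mm up; the lid reaches 24 mm from it, 20 mm wide. Value (rad): 0 = fully home, level, its top 60.5 mm up; 1.57 = upright; stop at 2.0. Starts at 1.35 to 1.85; shuts by swinging over towards +x. Stays where left; needs 0.25 N at its edge, 2 N near the hinge.
- lid_5 (a joint): Lid of tube 5 of the five-tube rack (x = 64 mm). Hinge axis along the rack's y, 11 mm to the -x side of the tube, 59 mm up; the lid reaches 24 mm from it, 20 mm wide. Value (rad): 0 = fully home, level, its top 60.5 mm up; 1.57 = upright; stop at 2.0. Starts at 1.35 to 1.85; shuts by swinging over towards +x. Stays where left; needs 0.25 N at its edge, 2 N near the hinge.
- spare_1 (a joint): Lid of tube 1 of the three-tube rack; stays open. Same angle as the others'.
- spare_2 (a joint): Lid of tube 2 of the three-tube rack; stays open. Same angle as the others'.
- spare_3 (a joint): Lid of tube 3 of the three-tube rack; stays open. Same angle as the others'.
- marker: Bystander: blue marker pen, 134 x 12 x 12 mm, lying between the two racks; origin at the centre of its underside, long axis x.
- vial: Bystander: small brown vial with black cap, 18 mm diameter, 39 mm high, standing between the two racks; origin at the centre of its underside.
- timer: Bystander: white square bench timer, 62 x 62 x 16 mm, on the near side; origin at the centre of its underside.
- dish: Bystander: clear glass dish, 52 mm diameter, 10 mm high, on the near side; origin at the centre of its underside.
- pipette: Bystander: micropipette, 229 mm long, 29 mm high, lying behind the racks along its y axis; origin at the centre of its underside.

How it is judged (in metres and radians):
On the way, in this order (a step that is already met when the one before it is completed fails the run):
1. lid 1 of the five-tube rack is shut (value of joint lid_1 below 0.17 rad), for 0.05 s.
2. lid 2 of the five-tube rack is shut, after lid 1 (value of joint lid_2 below 0.17 rad), for 0.05 s.
3. lid 3 of the five-tube rack is shut, after lid 2 (value of joint lid_3 below 0.17 rad), for 0.05 s.
4. lid 4 of the five-tube rack is shut, after lid 3 (value of joint lid_4 below 0.17 rad), for 0.05 s.
5. lid 5 of the five-tube rack is shut, after lid 4 (value of joint lid_5 below 0.17 rad), for 0.05 s.
At the end, for the whole second after the job is handed in: All five lids of the five-tube rack are below 0.17 rad (free edge within 4 mm of home), that rack upright, at rest and moved under 25 mm; the three-tube rack moved under 15 mm, its lids above 1.0 rad; marker, vial, timer, dish and micropipette moved under 20 mm (value of joint each of lid_1, lid_2, lid_3, lid_4, lid_5 below 0.17 rad and distance of long_rack from where it was at the start of the episode below 0.025 m and angle between long_rack's own z axis and vertical below 0.1 rad and linear speed of long_rack below 0.02 m/s and distance of short_rack from where it was at the start of the episode below 0.015 m and value of joint each of spare_1, spare_2, spare_3 above 1 rad and distance of each of marker, vial, timer, dish, pipette from where it was at the start of the episode below 0.02 m); the robot touches nothing.
It fails at once if the five-tube rack is pushed more than 25 mm out of place (distance of long_rack from where it was at the start of the episode above 0.025 m).
It fails at once if the five-tube rack is lifted or tipped (height (world z) of long_rack above 0.01 m or angle between long_rack's own z axis and vertical above 0.2 rad).
It fails at once if the fingers bear on the five-tube rack or its lids with more than 30 N (contact force between the fingers and long_rack above 30 N).
It fails at once if the three-tube rack is moved more than 15 mm, or a lid of it swung towards shut (below 1.0 rad) (distance of short_rack from where it was at the start of the episode above 0.015 m or value of joint any of spare_1, spare_2, spare_3 below 1 rad).
It fails at once if a bystander (marker, vial, timer, dish, micropipette) is moved more than 20 mm (distance of any of marker, vial, timer, dish, pipette from where it was at the start of the episode above 0.02 m).
It also fails if it takes over 40 s, if anything falls off the work surface, if the arm or the gripper's body presses on something with over 40 N, if the wrist force passes 120 N, or if a joint passes its speed limit or range.

## Working session

There is one attempt and no reset: what is moved stays moved. The work goes in short steps, Python scripts to look and compute and a tool call to move; the robot and the scene stay as the last step left them, time stands still between calls to the robot, and variables do not carry over. Pictures are saved under pics/ and viewed, and the job is handed in when it is done.

Besides the shell and the picture viewer there is one more tool, called as a command line: name --argument value ..., lists and objects as JSON in quotes. jog_arm: Moves the arm, as the interface text tells. Its arguments: {"type":"object","properties":{"deltas":{"type":"array"},"grip_force":{"type":"number"}},"required":["deltas"]}

```bash
mkdir -p pics
python3 - <<'E'
from workcell import env
import cv2
for n in("side","top"):
    im=env.grab_frame(n); cv2.imwrite(f"pics/{n}0.png",im[:,:,::-1]); print(n,env.camera_params(n))
for c in("side","top"):
    for l in("long_rack","short_rack","lid_1","marker","vial","timer","dish","pipette"):
        print(c,l,[( [round(v) for v in d["xyz"]],round(d["conf"],2)) for d in env.look_for(c,l)])
print(env.state(),env.nose_length)
E
```

```text
side {'fx': 475.7088742874718, 'fy': 475.7088742874718, 'cx': 284.6251038656129, 'cy': 217.83596005694432, 'xyz': array([ 699.15436608, -741.71890163,  684.59178321]), 'orientation': array([-126.48667658,    0.16551884,    9.21913839])}
top {'fx': 479.3908441771093, 'fy': 479.3908441771093, 'cx': 274.97145138670976, 'cy': 202.6845308582582, 'xyz': array([ 435.80274499,   70.5750764 , 1012.47365972]), 'orientation': array([-173.29561576,    0.89542907,  -89.42486461])}
side long_rack [([573, 227, 41], 0.88)]
side short_rack [([560, -70, 46], 0.95)]
side lid_1 []
side marker [([473, 94, 12], 0.82)]
side vial []
side timer [([383, 124, 18], 0.76)]
side dish [([386, -66, 2], 0.92)]
side pipette [([556, -67, 48], 0.56), ([474, 93, 14], 0.54)]
top long_rack [([567, 233, 46], 0.8)]
top short_rack [([556, -58, 46], 0.85)]
top lid_1 [([388, 132, 16], 0.6), ([591, 238, 73], 0.48)]
top marker [([477, 98, 15], 0.61)]
top vial [([614, 90, 39], 0.6)]
top timer [([385, 131, 14], 0.83)]
top dish [([388, -68, 3], 0.9), ([385, 131, 12], 0.66)]
top pipette [([723, 96, 27], 0.61), ([555, -56, 42], 0.18)]
{'time_s': 0.9, 'qpos': array([-6.95562986e+01,  1.83119641e+01,  8.96387479e+01,  1.81294568e-03,
        7.20413277e+01, -1.14544905e+00]), 'qvel': array([-0.05964017, -0.00542746, -0.05552378, -0.0348372 ,  0.06653069,
       -0.03687744]), 'effort': array([-2.37444337e-04, -4.12335384e+01, -2.32229662e+01,  7.27701746e-02,
        3.77073919e-02, -2.46598790e-05]), 'ee_pos': array([ 211.5956104 , -534.68618526,  230.97699542]), 'ee_rot': array([ 1.79992007e+02, -1.56522062e-03,  2.15885917e+01]), 'force': array([-0.50052404, -0.07748857,  0.84172789]), 'torque': array([0.0243072 , 0.01567913, 0.0307288 ]), 'gripper_width': 91.31003959865089} 17.0
```

View pics/side0.png

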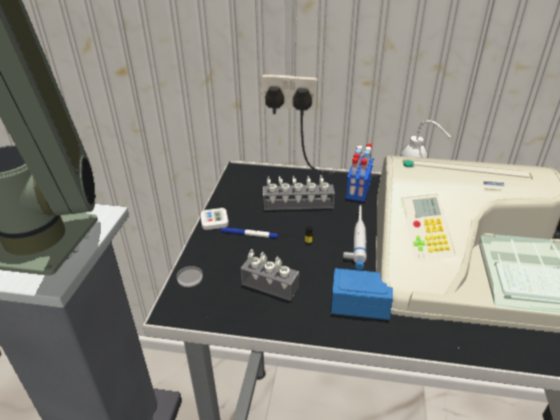

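View pics/top0.png

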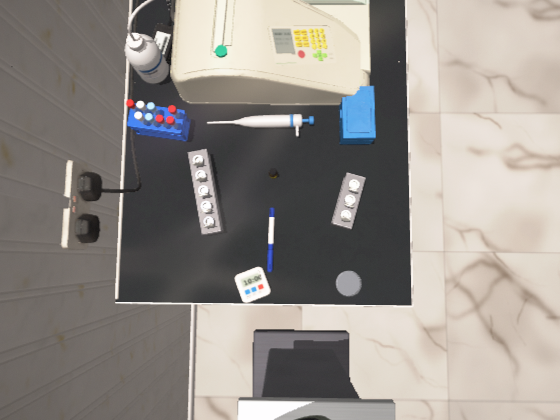

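The five-tube rack runs from about (212,230) at the near end to (200,153) at the far end in the top view. The three-tube rack is at (349,200), and the marker and vial lie between them. Next I'll zoom in and fit the rack's pose.

Run:
```python
import cv2,numpy as np
t=cv2.imread("pics/top0.png");s=cv2.imread("pics/side0.png")
a=cv2.resize(t[140:245,170:240],None,fx=5.6,fy=5.6,interpolation=cv2.INTER_CUBIC)
b=cv2.resize(s[165:220,250:345],(400,232),interpolation=cv2.INTER_CUBIC)
c=np.zeros((600,800,3),np.uint8);c[:588,:392]=a[:588,:392];c[:232,400:800]=b
cv2.imwrite("pics/z.png",c)
```

```text
(no output)
```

View pics/z.png

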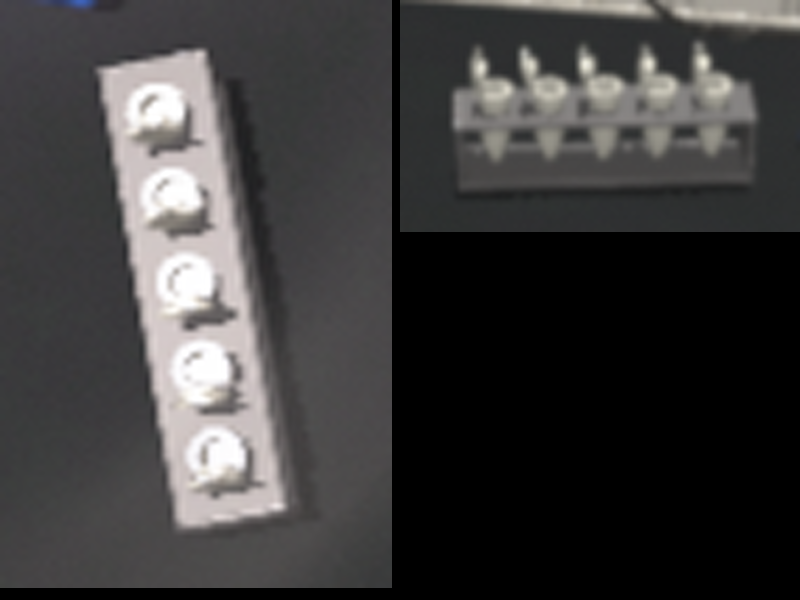

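```bash
cat > h.py <<'E'
import numpy as np,cv2
from scipy.spatial.transform import Rotation as Ro
from scipy.optimize import least_squares
from workcell import env
def proj(n,P):
    c=env.camera_params(n);R=Ro.from_euler('xyz',c["orientation"],degrees=True).as_matrix()
    q=(np.atleast_2d(P)-c["xyz"])@R
    return np.c_[c["fx"]*q[:,0]/q[:,2]+c["cx"],c["fy"]*q[:,1]/q[:,2]+c["cy"]]
def pts(x,y,yaw,L):
    c,s=np.cos(yaw),np.sin(yaw);L=np.array(L,float)
    return np.c_[x+c*L[:,0]-s*L[:,1],y+s*L[:,0]+c*L[:,1],L[:,2]]
E
python3 - <<'E'
from h import *
zt=np.array([(98,68),(207,50),(178,527),(285,508)])/5.6+[170,140]-.4
zs=(np.array([(455,124),(755,120),(453,90),(748,87)])-[400,0])/[4.21,4.218]+[250,165]-.4
Lt=[(87,20),(87,-20),(-87,20),(-87,-20)]
Ls=[(-87,-20),(87,-20),(-87,20),(87,20)]
def f(p,w=(1,1)):
    A=lambda L:pts(p[0],p[1],p[2],np.c_[L,np.full(4,p[3])])
    return np.r_[w[0]*(proj("top",A(Lt))-zt).ravel(),w[1]*(proj("side",A(Ls))-zs).ravel()]
for w in((1,1),(1,0.0),(0,1)):
    r=least_squares(lambda p:np.r_[f(p,w),(p[3]-46)*.01 if w!=(1,1) else 0],[570,230,.15,46]);print(r.x,np.degrees(r.x[2]),r.fun.round(1))
E
```

```text
[5.72602689e+02 2.32470323e+02 1.93212035e-01 4.49174264e+01] 11.07023418319109 [ 0.2 -0.2 -0.2 -0.5 -0.2  0.8  0.1  0.6 -0.1  0.8  0.3  0.2  0.5 -0.1
  0.1 -0.8  0. ]
[5.74494411e+02 2.34299880e+02 1.95376336e-01 3.41106953e+01] 11.194239449883192 [ 0.3  0.1 -0.3 -0.2 -0.1  0.1  0.  -0.1  0.   0.   0.   0.   0.   0.
  0.   0.  -0.1]
[5.71648132e+02 2.34997215e+02 1.81947362e-01 4.32827333e+01] 10.424815931485611 [-0.   0.  -0.   0.  -0.   0.  -0.   0.  -0.3  0.5 -0.1  0.4  0.4 -0.3
 -0.1 -0.6 -0. ]
```

```bash
cat >> h.py <<'E'
def tool(target):
    st=env.state();R=Ro.from_euler('xyz',st["ee_rot"],degrees=True).as_matrix()
    print(st["time_s"],st["ee_pos"].round(1),st["ee_rot"].round(2),st["force"].round(2));print("delta mm",(R.T@(np.array(target)-st["ee_pos"])).round(1))
RX,RY,YAW=572.4,233,np.radians(11)
E
python3 - <<'E'
from h import *
p=pts(RX,RY,YAW,[(-128,0,231)])[0];print(p);tool(p)
E
```

```text
[446.75172052 208.57644859 231.        ]
0.9 [ 211.6 -534.7  231. ] [179.99  -0.    21.59] [-0.5  -0.08  0.84]
delta mm [ 4.921e+02 -6.046e+02 -1.000e-01]
```

jog_arm --deltas '[[[0.0246,-0.0302,0,0.5,0],[0.0492,-0.0604,0,1,0],[0.0738,-0.0906,0,1.5,0],[0.0984,-0.1208,0,2,0],[0.123,-0.151,0,2.6,0],[0.1476,-0.1812,0,3.2,0],[0.1722,-0.2114,0,3.7,0],[0.1968,-0.2416,0,4.2,0],[0.2214,-0.2718,0,4.8,0],[0.246,-0.302,0,5.3,0],[0.2706,-0.3322,0,5.8,0],[0.2952,-0.3624,0,6.3,0],[0.3198,-0.3926,0,6.9,0],[0.3444,-0.4228,0,7.4,0],[0.369,-0.453,0,7.9,0],[0.3936,-0.4832,0,8.5,0],[0.4182,-0.5134,0,9,0],[0.4428,-0.5436,0,9.5,0],[0.4674,-0.5738,0,10.1,0],[0.492,-0.604,0,10.6,0]]]'

```text
time_s: 2.57
ee_pos: [446.9, 210.1, 231.1]
ee_rot: [180.0, -0.0, 11.0]
force: [0.3, -0.6, 0.3]
gripper_width: 0.3
```

jog_arm --deltas '[[[0,0,0,0,0],[0,0,0,0,0],[0,0,0,0,0]]]'

```text
time_s: 2.82
ee_pos: [446.4, 207.6, 230.6]
ee_rot: [180.0, 0.1, 11.0]
force: [0.7, -0.1, 0.5]
gripper_width: 0.3
```

Run:
```python
from h import *
tool(pts(RX,RY,YAW,[(-128,0,79)])[0])
for n in("top","side"): cv2.imwrite(f"pics/{n}1.png",env.grab_frame(n)[:,:,::-1])
```

```text
2.8167 [446.4 207.6 230.6] [1.7995e+02 7.0000e-02 1.1030e+01] [ 0.71 -0.14  0.47]
delta mm [  0.8  -1.  151.6]
```

jog_arm --deltas '[[[0,0,0.02,0,0],[0,0,0.04,0,0],[0,0,0.06,0,0],[0,0,0.08,0,0],[0,0,0.1,0,0],[0,0,0.115,0,0],[0,0,0.13,0,0],[0,0,0.14,0,0],[0,0,0.148,0,0],[0,0,0.151,0,0],[0,0,0.151,0,0],[0,0,0.151,0,0]]]'

```text
time_s: 3.92
ee_pos: [447.3, 207.9, 80.4]
ee_rot: [-180.0, -0.1, 11.0]
force: [0.2, -0.7, -0.3]
gripper_width: 0.6
```

Run:
```python
from h import *
tool(pts(RX,RY,YAW,[(-128,0,79)])[0])
for n in("top","side"):
    im=env.grab_frame(n)[:,:,::-1].copy();cv2.imwrite(f"pics/{n}2r.png",im)
t=cv2.imread("pics/top2r.png");s=cv2.imread("pics/side2r.png")
a=cv2.resize(t[130:280,160:300],None,fx=2.8,fy=2.8,interpolation=cv2.INTER_CUBIC)
b=cv2.resize(s[120:225,220:345],(400,336),interpolation=cv2.INTER_CUBIC)
c=np.zeros((600,800,3),np.uint8);c[:420,:392]=a;c[:336,400:800]=b
cv2.imwrite("pics/z2.png",c)
```

```text
3.9167 [447.3 207.9  80.4] [-1.7999e+02 -6.0000e-02  1.0970e+01] [ 0.15 -0.74 -0.34]
delta mm [-0.4 -0.7  1.4]
```

View pics/z2.png

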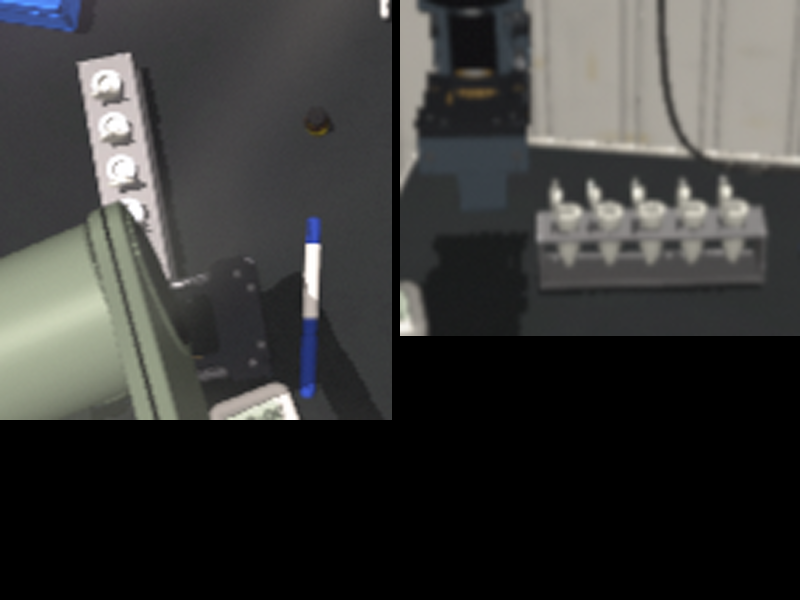

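Run:
```python
from h import *
print(proj("side",pts(446.8,208,YAW,[(-16,-13,63),(16,-13,63),(0,0,63)])).round(1))
```

```text
[[238.6 187.3]
 [251.9 187.1]
 [245.5 184.3]]
```

jog_arm --deltas '[[[0.005,-0.0005,0.001,0,0],[0.01,-0.0005,0.001,0,0],[0.015,-0.0005,0.001,0,0],[0.02,-0.0005,0.001,0,0],[0.025,-0.0005,0.001,0,0],[0.03,-0.0005,0.001,0,0],[0.035,-0.0005,0.001,0,0],[0.04,-0.0005,0.001,0,0],[0.044,-0.0005,0.001,0,0],[0.048,-0.0005,0.001,0,0],[0.052,-0.0005,0.001,0,0],[0.056,-0.0005,0.001,0,0],[0.06,-0.0005,0.001,0,0],[0.062,-0.0005,0.001,0,0],[0.062,-0.0005,0.001,0,0]]]'

```text
time_s: 5.27
ee_pos: [508.3, 220.4, 78.9]
ee_rot: [-180.0, -0.0, 11.0]
force: [-0.6, 0.3, 1.1]
gripper_width: 0.4
```

Run:
```python
from h import *
tool(pts(RX,RY,YAW,[(-66,0,79)])[0])
s=env.grab_frame("side")[:,:,::-1]
cv2.imwrite("pics/z3.png",cv2.resize(s[120:225,220:345],(700,588),interpolation=cv2.INTER_CUBIC))
```

```text
5.2667 [508.3 220.4  78.9] [-1.800e+02 -5.000e-02  1.098e+01] [-0.6   0.32  1.07]
delta mm [-0.7 -0.1 -0.1]
```

View pics/z3.png

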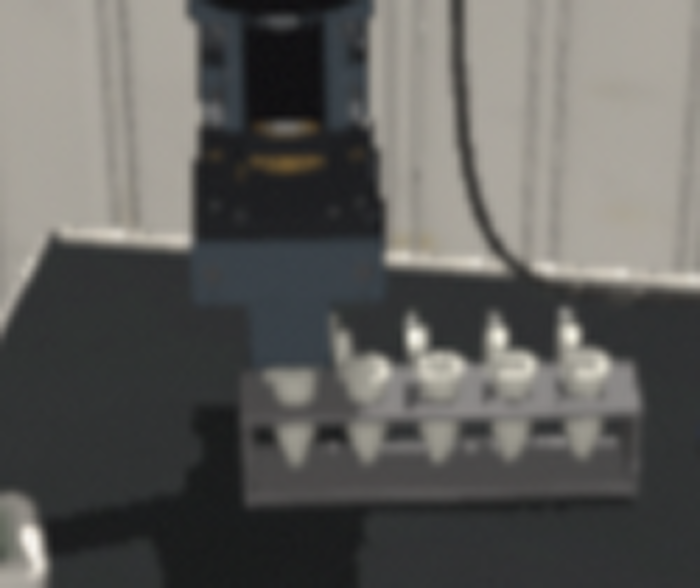

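Lid 1 is folded under the fingers, lid 2's lid is just touching, and the rack hasn't moved. I'll carry on with the sweep.

jog_arm --deltas '[[[0.004,0,0,0,0],[0.008,0,0,0,0],[0.012,0,0,0,0],[0.016,0,0,0,0],[0.02,0,0,0,0],[0.024,0,0,0,0],[0.028,0,0,0,0],[0.032,0,0,0,0],[0.036,0,0,0,0],[0.04,0,0,0,0],[0.044,0,0,0,0],[0.048,0,0,0,0],[0.052,0,0,0,0],[0.056,0,0,0,0],[0.06,0,0,0,0],[0.064,0,0,0,0],[0.064,0,0,0,0]]]'

```text
time_s: 6.73
ee_pos: [571.6, 232.7, 78.9]
ee_rot: [-180.0, -0.1, 11.0]
force: [0.9, -0.5, 0.6]
gripper_width: 1.0
```

Run:
```python
from h import *
tool(pts(RX,RY,YAW,[(-2,0,79)])[0])
s=env.grab_frame("side")[:,:,::-1]
cv2.imwrite("pics/z4.png",cv2.resize(s[120:225,220:345],(700,588),interpolation=cv2.INTER_CUBIC))
```

```text
6.7333 [571.6 232.7  78.9] [-1.800e+02 -8.000e-02  1.098e+01] [ 0.92 -0.51  0.59]
delta mm [-1.1 -0.1 -0.1]
```

View pics/z4.png

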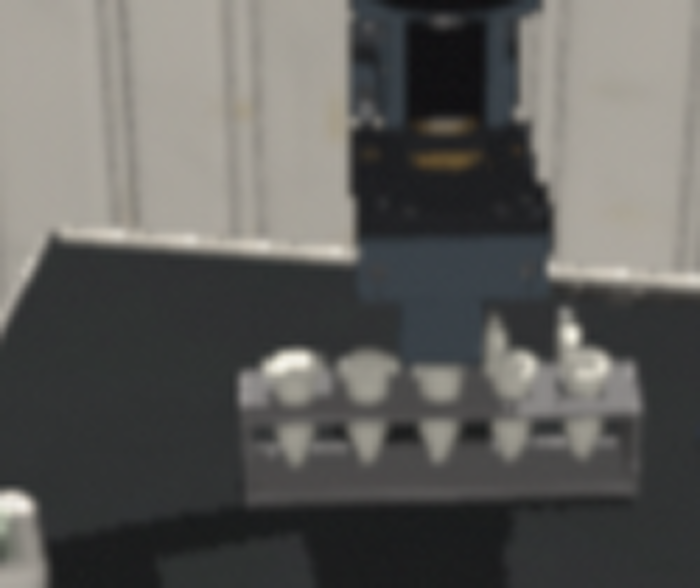

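jog_arm --deltas '[[[0.004,0,0,0,0],[0.008,0,0,0,0],[0.012,0,0,0,0],[0.016,0,0,0,0],[0.02,0,0,0,0],[0.024,0,0,0,0],[0.028,0,0,0,0],[0.032,0,0,0,0],[0.036,0,0,0,0],[0.04,0,0,0,0],[0.044,0,0,0,0],[0.048,0,0,0,0],[0.052,0,0,0,0],[0.056,0,0,0,0],[0.06,0,0,0,0],[0.064,0,0,0,0],[0.068,0,0,0,0],[0.072,0,0,0,0],[0.075,0,0,0,0],[0.075,0,0,0,0]]]'

```text
time_s: 8.45
ee_pos: [644.8, 246.9, 78.9]
ee_rot: [180.0, -0.0, 11.0]
force: [-1.1, -0.4, 0.3]
gripper_width: 0.7
```

jog_arm --deltas '[[[0,0,0,0,0],[0,0,-0.005,0,0],[0,0,-0.015,0,0],[0,0,-0.03,0,0],[0,0,-0.05,0,0],[0,0,-0.075,0,0],[0,0,-0.1,0,0],[0,0,-0.125,0,0],[0,0,-0.15,0,0],[0,0,-0.15,0,0],[0,0,-0.15,0,0]]]'

```text
time_s: 9.37
ee_pos: [644.6, 247.1, 231.9]
ee_rot: [-180.0, -0.3, 11.0]
force: [-0.2, -0.2, -0.2]
gripper_width: 0.0
```

Run:
```python
from h import *
tool(pts(RX,RY,YAW,[(-128,0,231)])[0])
s=env.grab_frame("side")[:,:,::-1]
cv2.imwrite("pics/z5.png",cv2.resize(s[120:225,220:345],(700,588),interpolation=cv2.INTER_CUBIC))
```

```text
9.3667 [644.6 247.1 231.9] [-179.96   -0.28   10.99] [-0.17 -0.23 -0.16]
delta mm [-2.016e+02  0.000e+00 -1.000e-01]
```

View pics/z5.png

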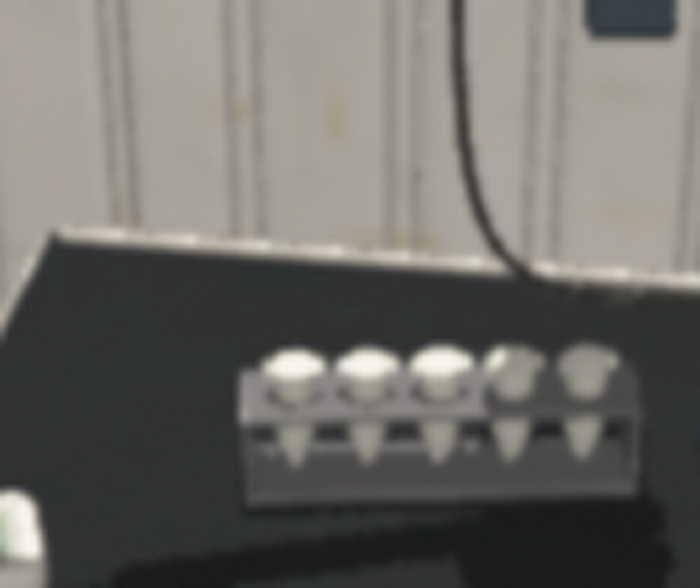

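All five lids look shut and the rack is where it started. I'll back the arm away at height and check with a clear view.

jog_arm --deltas '[[[-0.02,0.03,0,0,0],[-0.04,0.06,0,0,0],[-0.06,0.09,0,0,0],[-0.08,0.12,0,0,0],[-0.1,0.15,0,0,0],[-0.12,0.18,0,0,0],[-0.14,0.21,0,0,0],[-0.16,0.24,0,0,0],[-0.18,0.27,0,0,0],[-0.2,0.3,0,0,0],[-0.22,0.33,0,0,0],[-0.24,0.36,0,0,0],[-0.26,0.39,0,0,0],[-0.28,0.42,0,0,0],[-0.3,0.45,0,0,0],[-0.3,0.48,0,0,0],[-0.3,0.5,0,0,0],[-0.3,0.5,0,0,0],[-0.3,0.5,0,0,0]]]'

```text
time_s: 11.0
ee_pos: [443.9, -301.2, 227.4]
ee_rot: [-179.8, 0.1, 10.9]
force: [-0.9, 0.6, -0.5]
gripper_width: 0.1
```

Run:
```python
from h import *
s=env.grab_frame("side")[:,:,::-1];t=env.grab_frame("top")[:,:,::-1]
c=np.zeros((600,800,3),np.uint8)
c[:300,:400]=cv2.resize(s,(400,300));c[:300,400:]=cv2.resize(t,(400,300))
c[300:,:400]=cv2.resize(s[160:220,255:335],(400,300),interpolation=cv2.INTER_CUBIC)
c[300:,400:]=cv2.resize(t[145:240,160:287],(400,300),interpolation=cv2.INTER_CUBIC)
cv2.imwrite("pics/z6.png",c)
a=cv2.imread("pics/side0.png")
print(env.state()["time_s"])
for cam,l in(("top","long_rack"),("side","short_rack"),("side","marker"),("top","timer"),("top","vial"),("side","dish"),("top","pipette")): print(l,[([round(v) for v in d["xyz"]],round(d["conf"],2)) for d in env.look_for(cam,l)])
```

```text
11.1
long_rack [([567, 229, 45], 0.59), ([557, -60, 44], 0.54)]
short_rack [([556, -69, 45], 0.63)]
marker [([474, 95, 12], 0.61)]
timer [([386, 133, 13], 0.65)]
vial [([613, 94, 37], 0.59), ([633, 246, 63], 0.51), ([387, 132, 18], 0.48)]
dish [([387, -62, 4], 0.6)]
pipette [([727, 95, 28], 0.92)]
```

View pics/z6.png

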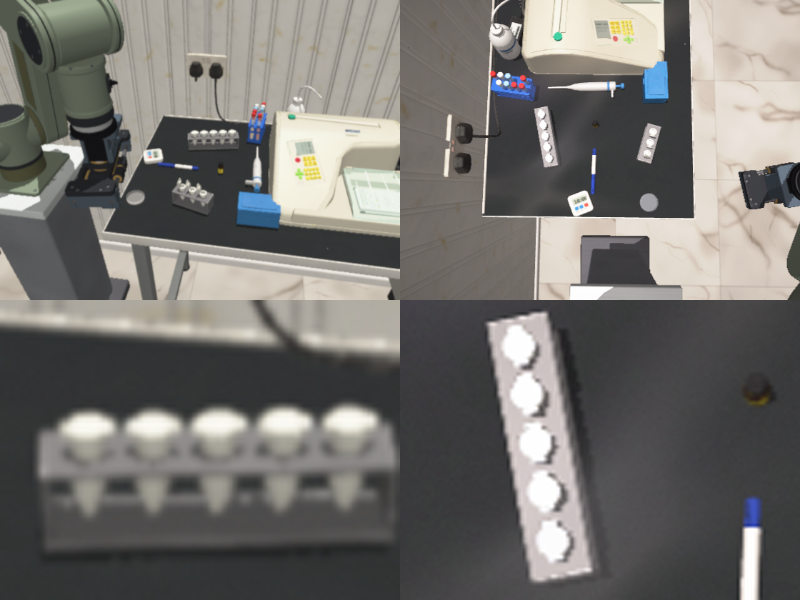

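All five lids lie flat in both views. The three-tube rack's lids are still open, and nothing has moved.

```bash
python3 -c "
from workcell import env
print(env.job_done())"
```

```text
the job is handed in; nothing more can be done
None
```

I swept the closed fingertips along the five-tube rack from the near end to the far end, about 1.5 mm above the shut lids' tops. That folded lids 1 to 5 shut in order, and I handed the job in at about 11 s; it reported no verdict.

- **Lids and five-tube rack:** The last side and top pictures show all five lids flat and this rack where it started. I judged the lids shut from the pictures, as lid angles can't be read directly.
- **Force:** Tool force at the end of each move was about 1 N, which is close to the sensor's noise. I did not read it in between.
- **Three-tube rack:** Its lids are still open. The network's position for it repeated to about 4 mm.
- **Bystanders:** The marker, vial, timer, dish and micropipette were found within about 6 mm of their first positions, which is near the network's own error.
- **Disagreements:** In the final check the network also reported low-confidence false matches: the three-tube rack as the long rack, and a tube of the five-tube rack and the timer as the vial. The pictures ruled these out. When I first measured the five-tube rack, the pose fits differed by about 3 mm between cameras, and I used a value between them.

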